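# Lay the last skewer in the rack, then turn the spice carousel and hold it

## Robot

A 6-joint arm with a two-finger parallel gripper is mounted at the origin on the work surface. World frame = base frame: x ahead of the robot, y to its left, z up, the work surface at z = 0. Lengths are in m, angles in rad, forces in N, time in s.
With the tool pointing down it reaches from about 0.325 to 0.875 m from the base axis. Payload 4.4 kg.
Tool frame: the origin (TCP) lies midway between the tips of the shut fingers; the grasp point (between the pads) lies 19 mm behind it (robot.grasp_offset is the distance from the TCP to the grasp point, in m); z points along the fingers, y is the direction in which the jaws open and shut (so a half turn about z gives the same grasp; the last joint's range is limited). The gripper opens to 85 mm and grips with 20 to 120 N. Pads are 22 mm wide; open, the fingers measure 114 mm over their backs; the gripper's body (76 mm by 85 mm) begins 54 mm behind the grasp point. The pads swing forward as they close: fully open they stand 13 mm farther back than shut.
Start: joints at [-1.433, 0.207, 1.542, -0, 1.393, -0.15], TCP at [0.163, -0.551, 0.231] pointing down, gripper open.
Joint ranges: [-2.73, 2.73], [-0.86, 2.22], [0.23, 2.46], [-1.11, 4.25], [0.08, 2.63], [-2.82, 2.82]. Speed limits (rad/s): [2.79, 2.79, 3.14, 3.14, 3.14, 3.14].

## Interface

Orientations are given as [roll, pitch, yaw] about the fixed x, y, z axes, in that order (R = Rz(yaw) Ry(pitch) Rx(roll)).
In Python, from cell import robot gives the robot as it stands.
- The arm moves only by the shell command python3 -m jog 'ROWS' [FORCE]. ROWS is JSON, a list of rows, each an object with "fingers": the opening in per cent of the stroke, from 0 (shut) to 100 (fully open); "translation": the shift along the tool's x, y, z in m, a list of three; "rot": the turn, a rotation vector about the tool's x, y, z in units of 6 degrees (1.0 is 6 degrees), a list of three. In form: [{"fingers": fingers, "translation": [x, y, z], "rot": [ax, ay, az]}, ...]. A call has 1 to 20 rows; each row shifts and turns the commanded pose from where the row before left it, along the tool's axes as they then stand; what a row does not reach is not made up. A row lasts 1/10 s, in which the tool goes at most 50 mm and 8.59 degrees, less where a joint would pass 70% of its speed; a pose out of reach is approached as far as the arm can. A call with a gripper value outside its range is refused whole. The fingers move at their own pace and stop on an object; FORCE is the grip in N (left out, the last holds). Time passes only in rows, so rows that do not move let the fingers close. It gives the time, the measured TCP pose, the force and the opening at its end, in the units of the state.
- robot.get_state(): the state, without advancing time (a new reading comes with each control period).
- robot.get_image(name): name is "scene" or "top"; returns (picture, depth): 384x512x3 uint8, red, green, blue; 384x512 float32, m along the optical axis (not along the pixel's ray), 0 where there is no reading.
- robot.camera_model(name): a dict with "camera_matrix" (3x3 intrinsics, pixels), "distortion" ([k1, k2, p1, p2, k3] as OpenCV has them; the pictures are not rectified), "origin" and "attitude" of the camera in the world. Camera axes: x right, y up, looking along -z (the intrinsics and any distortion apply to the point x, -y, -z); pixel columns grow to the right and rows downward; lengths in m; the calibration is good to about 2 mm. A picture is of the moment at which its call begins. camera_model takes no time and is no camera call.
- robot.close_job(): hands the job in, once; it reports no verdict.
The state is a dict: "time_s": time; "qpos": joint angles; "dq": joint speeds; "effort": joint torques, N m; "ee_pos": TCP position; "ee_rot": TCP orientation; "contact_force": force on the tool from outside, world axes, zero at the start; "torque": the same for the moment, N m; "finger_gap": finger opening in m.
Only numpy, scipy, OpenCV 4.12 (cv2) and the standard library are available. Lean on these libraries where they do the work, as an engineer would, in place of code of your own. Each camera call takes 0.05 s, during which the arm holds its last target. There are 200 camera calls.

## Task

Get the grill shelf ready for seasoning the skewers: lay the loose skewer flat in the rack's empty middle slot, pointing the same way as the two already there and in line with them, and let go of it. Then turn the spice carousel until the square jar stands right over the steel tongue that sticks out of its foot, and finish still gripping the bar handle on top of the carousel, holding it motionless; do not let go at the end. Leave everything else on the shelf where it is.

Things in the scene. Friction and masses are not known exactly. Their poses are not given: they have to be found in the camera images.
- skewer: loose stainless skewer, 65 to 125 g, flat on the shelf. Handle 100 x 16 x 10 mm thick (x = -80 to +20 mm) with a thin 24 mm wire ring on its end; flat blade 180 x 8 x 4 mm (x = +20 to +200 mm) at mid-thickness of the handle. Origin: underside of the handle, 20 mm before its blade end, within 10 mm of the centre of mass: grip it here. +x to the tip, z up.
- skewer_tip (a point): the point of the loose skewer's blade, 200 mm along +x from its origin and 5 mm above its underside.
- rack: fixed aluminium rack, slots for 3 skewers at y = -55, 0 (empty), +55 mm. Base plate 6 mm thick; 52 mm high combs at x = -55 (handle slots 24 wide, floor at z = 36) and x = +120 mm (blade slots 18 wide, floor z = 39); open between. Origin: at shelf level under the middle slot; x from handles to tips, y left, z up. A skewer laid right has its origin at (0, 0, 36) mm, axes parallel to these.
- skewer_left: 310 mm long stainless skewer like the loose one, same frame, lying loose in the rack's left slot (y = +55 mm); leave it.
- skewer_right: 310 mm long stainless skewer like the loose one, same frame, lying loose in the rack's right slot (y = -55 mm); leave it.
- carousel_base: round black foot of the spice carousel, 210 mm across and 22 mm high, fixed to the shelf; a pointed steel tongue 30 mm wide sticks out of it at the bottom, ending 170 mm from the axis. Origin: on the turning axis at the shelf surface; the tongue points along its -x, z up.
- tongue_mark (a point): the mark: a point on the centre line of the tongue, 118 mm from the turning axis, 7 mm above the shelf.
- square_jar_front (a point): turntable point before the square jar, 118 mm from the axis, 38 mm over the shelf; it turns along, and is straight above tongue_mark when the jar faces the tongue. Jars, fixed to the 240 mm turntable 78 mm from its axis, 72 degrees apart: one square, 50 x 50 mm, top 140 mm above the shelf; four round, 50 mm across, top 118 mm.
- handle_grip (a point): centre of the steel bar handle on the carousel's centre post, on the turning axis, 184 mm above the shelf. The bar is part of the turntable: 70 long x 14 thick x 36 mm high (166 to 202 mm above the shelf), its length along the turntable's x; pinch it across its thickness from above.
- turntable: wooden turntable, 240 mm across, with its jars, post and bar handle. Origin: on the turning axis at shelf level; z up, the square jar on its -x side, the bar handle along x. It faces the tongue when its axes match those of the foot (carousel_base). It turns freely either way for more than a full turn, needs about 0.06 N m, and stays where it is left.
- ramekin: white ceramic ramekin, 84 mm across, 45 mm high; origin under its centre; bystander.
- pinch_bowl: green hard pinch bowl, 84 mm across, 35 mm high; origin under its centre; bystander.
- spatula: aluminium spatula lying flat; bystander.
- oil_bottle: green glass bottle, 60 mm across, 190 mm high; origin under its centre; bystander.
- salt_can: aluminium can, 60 mm across, 80 mm high; origin under its centre; bystander.

How it is judged:
On the way, in this order (a step that is already met when the one before it is completed fails the run):
1. the loose skewer lies in the rack's middle slot, pointing like the others, and is let go (x of skewer in the frame of rack between -0.02 and 0.02 m and y of skewer in the frame of rack between -0.008 and 0.008 m and z of skewer in the frame of rack between 0.031 and 0.041 m and x of skewer_tip in the frame of rack between 0.178 and 0.222 m and y of skewer_tip in the frame of rack between -0.012 and 0.012 m and z of skewer_tip in the frame of rack between 0.035 and 0.047 m and contact force between the fingers and skewer below 0.1 N and linear speed of skewer below 0.03 m/s), for 0.2 s.
2. the square jar is over the tongue and the carousel is held still by its bar handle (horizontal distance between square_jar_front and tongue_mark below 0.014 m and contact force between the fingers and turntable above 3 N and distance between the grasp point and handle_grip below 0.045 m and angular speed of turntable below 0.05 rad/s), for 0.2 s.
At the end, for the whole second after the job is handed in: Skewer seated untouched in both combs of the middle slot, tip like its neighbours (lengthwise 20 mm, sideways 8 mm at the handle, 12 mm at the tip, height 5 mm); square jar front within 14 mm of the tongue mark; turntable below 0.05 rad/s; fingers press its bar handle with over 3 N (all of step 2 and x of skewer in the frame of rack between -0.02 and 0.02 m and y of skewer in the frame of rack between -0.008 and 0.008 m and z of skewer in the frame of rack between 0.031 and 0.041 m and x of skewer_tip in the frame of rack between 0.178 and 0.222 m and y of skewer_tip in the frame of rack between -0.012 and 0.012 m and z of skewer_tip in the frame of rack between 0.035 and 0.047 m and contact force between the fingers and skewer below 0.1 N); the arm keeps its last pose, push and grip.
It fails at once if one of the two skewers already in the rack is moved more than 15 mm (distance of any of skewer_left, skewer_right from where it was at the start of the episode above 0.015 m).
It fails at once if another thing on the shelf is moved more than 30 mm (distance of any of ramekin, pinch_bowl, spatula, oil_bottle, salt_can from where it was at the start of the episode above 0.03 m).
It also fails if it takes over 67 s, if anything falls off the work surface, if the arm or the gripper's body presses on something with over 40 N, if the wrist force passes 120 N, or if a joint passes its speed limit or range.

## Working session

There is one attempt and no reset: what is moved stays moved. The work goes in short steps, Python scripts to look and compute and a shell command to move; the robot and the scene stay as the last step left them, time stands still between calls to the robot, and variables do not carry over. Pictures are saved under pics/ and viewed, about 8 in all and at most 12, crops included, and the job is handed in when it is done.

```bash
mkdir -p pics; ls
cat > h.py <<'E'
import numpy as np,cv2
from cell import robot
from scipy.spatial.transform import Rotation as R
def att(a):
    a=np.array(a,float)
    return a if a.shape==(3,3) else (R.from_euler('xyz',a).as_matrix() if a.size==3 else R.from_quat(a).as_matrix())
def world(name,uv,z):
    m=robot.camera_model(name);K=np.array(m['camera_matrix']);d=np.array(m['distortion'],float)
    n=cv2.undistortPoints(np.array(uv,float).reshape(-1,1,2),K,d).reshape(-1,2)
    r=np.c_[n[:,0],-n[:,1],-np.ones(len(n))]@att(m['attitude']).T
    o=np.array(m['origin']);t=(np.array(z)-o[2])/r[:,2]
    return o+r*t[:,None]
def px(name,P):
    m=robot.camera_model(name);K=np.array(m['camera_matrix']);d=np.array(m['distortion'],float)
    c=(np.atleast_2d(P)-np.array(m['origin']))@att(m['attitude']);c=c*[1,-1,-1]
    return cv2.projectPoints(c,np.zeros(3),np.zeros(3),K,d)[0].reshape(-1,2)
def snap(name,fn):
    im,dep=robot.get_image(name);cv2.imwrite(fn,im[:,:,::-1]);np.save('/tmp/'+name+'.npy',dep);np.save('/tmp/'+name+'_im.npy',im);return im,dep
E
python3 - <<'E'
from h import *
for n in('scene','top'):
    print(n,robot.camera_model(n)); snap(n,f'pics/{n}0.png')
print(robot.get_state(),robot.grasp_offset)
E
```

```text
pics
scene {'camera_matrix': array([[396.76484437,   0.        , 260.8771877 ],
       [  0.        , 396.76484437, 193.53595612],
       [  0.        ,   0.        ,   1.        ]]), 'distortion': array([-0.10257475,  0.        ,  0.        ,  0.        ,  0.        ]), 'origin': array([ 1.42962056, -0.29968835,  0.99050763]), 'attitude': array([ 0.81781842, -0.00890325,  1.27435932])}
top {'camera_matrix': array([[396.65676533,   0.        , 248.37584539],
       [  0.        , 396.65676533, 190.76751302],
       [  0.        ,   0.        ,   1.        ]]), 'distortion': array([-0.07727776,  0.        ,  0.        ,  0.        ,  0.        ]), 'origin': array([ 0.40340988, -0.03143442,  1.39476919]), 'attitude': array([ 0.11573418,  0.00891294, -1.55451997])}
{'time_s': 0.1, 'qpos': array([-1.43349311e+00,  2.07361246e-01,  1.54286182e+00, -1.11053424e-05,
        1.39348836e+00, -1.50543999e-01]), 'dq': array([ 0.00068132, -0.00214254, -0.00291768, -0.00149174,  0.00150044,
        0.00147039]), 'effort': array([-4.43814979e-04, -3.84088254e+01, -2.92550343e+01, -1.50624219e-04,
        4.86149424e-03,  1.73078234e-05]), 'ee_pos': array([ 0.16310014, -0.55064948,  0.23020279]), 'ee_rot': array([-3.13949620e+00, -3.06961674e-04,  2.87848861e-01]), 'contact_force': array([-0.30389828,  0.85226233, -0.54115545]), 'torque': array([-0.01947335, -0.06649891, -0.02727187]), 'finger_gap': 0.0850880571460776} 0.0187
```

View pics/top0.png

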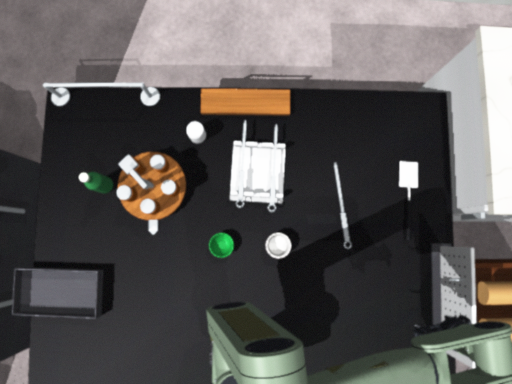

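View pics/scene0.png

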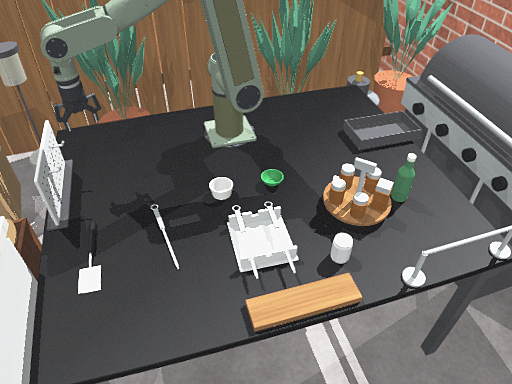

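The top view shows the loose skewer (ring ~(348,245), tip ~(336,164)), the rack at (258,172), and the carousel at (152,186) with its tongue at (153,227). The bar handle and square jar are near (128,163). I'll zoom in on these.

Run:
```python
from h import *
im=np.load('/tmp/top_im.npy')[:,:,::-1]
a=cv2.resize(im[105:245,75:235],None,fx=5,fy=5,interpolation=cv2.INTER_CUBIC)[:600]
b=cv2.resize(im[110:260,220:370],None,fx=4,fy=4,interpolation=cv2.INTER_CUBIC)
cv2.imwrite('pics/ca.png',a);cv2.imwrite('pics/cb.png',b)
g=im.min(2)
# loose skewer: mask
m=np.zeros_like(g);m[155:255,325:360]=(g[155:255,325:360]>70)
ys,xs=np.nonzero(m);P=world('top',np.c_[xs,ys],0.008)
c=P[:,:2].mean(0);u,s,v=np.linalg.svd(P[:,:2]-c);d=v[0];d=d*np.sign(d[0]);t=(P[:,:2]-c)@d
print('n',len(xs),'c',c,'dir',np.degrees(np.arctan2(d[1],d[0])),'ends',c+d*t.min(),c+d*t.max(),t.max()-t.min())
# width profile
w=(P[:,:2]-c)@[-d[1],d[0]]
for k in np.arange(t.min(),t.max(),.012):
    q=(t>=k)&(t<k+.012);print(round(k,3),q.sum(),np.round(w[q].mean(),4) if q.any() else '')
dep=np.load('/tmp/top.npy')
for p in [(348,245),(258,172),(152,186),(135,172),(128,163)]:print(p,dep[p[1],p[0]])
```

```text
n 455 c [ 0.51483638 -0.34445231] dir 8.304517044087786 ends [ 0.36889209 -0.36575503] [ 0.67237186 -0.32145768] 0.3066956549246401
-0.147 18 -0.0005
-0.135 14 0.0025
-0.123 18 -0.0013
-0.111 18 0.0004
-0.099 18 -0.002
-0.087 19 0.0013
-0.075 21 0.0
-0.063 25 0.0003
-0.051 24 -0.0
-0.039 24 -0.0005
-0.027 20 0.0011
-0.015 16 -0.0007
-0.003 16 -0.0003
0.009 16 0.0001
0.021 16 -0.0009
0.033 18 0.0
0.045 15 0.0011
0.057 17 -0.0009
0.069 17 0.0011
0.081 15 -0.0009
0.093 18 -0.0003
0.105 17 0.0001
0.117 15 0.0006
0.129 16 -0.0009
0.141 17 0.0007
0.153 7 0.0
(348, 245) 1.3774967
(258, 172) 1.4088495
(152, 186) 1.3602042
(135, 172) 1.2145829
(128, 163) 1.2768493
```

View pics/ca.png

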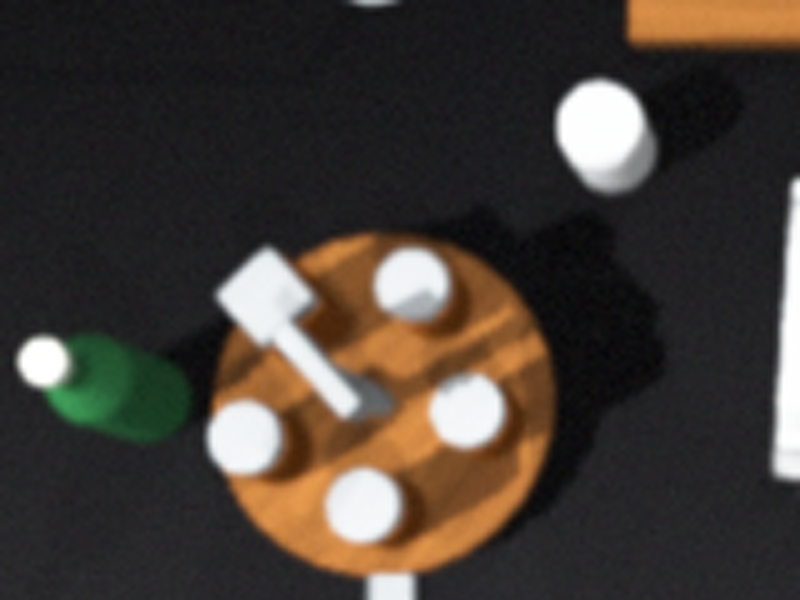

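View pics/cb.png

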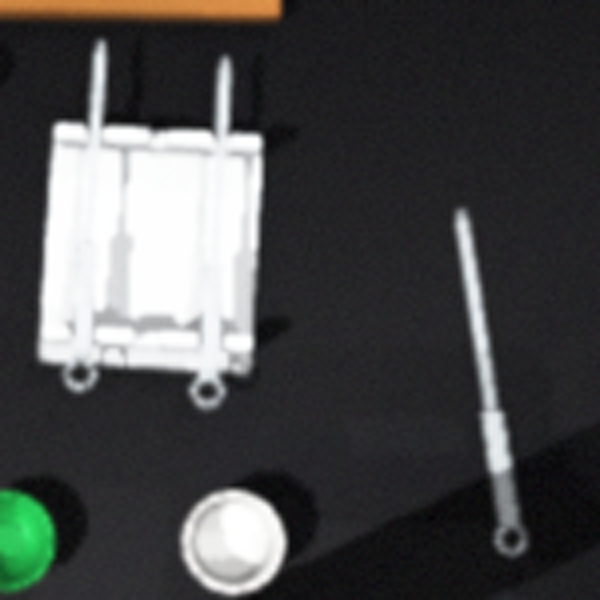

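The crops show the bar running from about (130,170) to (146,187) towards the square jar at (128,164). The tongue lies straight below the turntable at (153,220+). In the rack, the middle slot's notch is visible between the two skewers. Next I'll get metric positions from colour, depth and ray casts.

Run:
```python
from h import *
im=np.load('/tmp/top_im.npy');dep=np.load('/tmp/top.npy')
m=robot.camera_model('top');K=m['camera_matrix']
vv,uu=np.mgrid[0:384,0:512]
n=cv2.undistortPoints(np.c_[uu.ravel(),vv.ravel()].astype(float).reshape(-1,1,2),K,m['distortion']).reshape(-1,2)
W=(np.c_[n[:,0],-n[:,1],-np.ones(len(n))]*dep.reshape(-1,1))@att(m['attitude']).T+m['origin'];W=W.reshape(384,512,3)
np.save('/tmp/W.npy',W)
box=np.zeros((384,512),bool);box[145:225,110:190]=1
bri=im.min(2)>110
def sel(z0,z1,b=box): return b&(W[...,2]>z0)&(W[...,2]<z1)
q=sel(.19,.215);P=W[q];c=P[:,:2].mean(0);v=np.linalg.svd(P[:,:2]-c)[2][0];t=(P[:,:2]-c)@v
print('bar',q.sum(),c,'mid',c+v*(t.min()+t.max())/2,np.ptp(t),np.degrees(np.arctan2(v[1],v[0])),P[:,2].mean())
for z0,z1,nm in((.11,.125,'round'),(.132,.147,'sq')):
    l,lab,st,ce=cv2.connectedComponentsWithStats((sel(z0,z1)&bri).astype(np.uint8))
    for i in range(1,l):
        if st[i,4]>20:
            e=world('top',[ce[i]],.118 if nm=='round' else .14)[0]; print(nm,st[i,4],ce[i],e,W[lab==i].mean(0))
# orange disc
hsv=cv2.cvtColor(im,cv2.COLOR_RGB2HSV)
o=((hsv[...,0]>5)&(hsv[...,0]<25)&(hsv[...,1]>120)&(hsv[...,2]>60)&box)
pts=cv2.convexHull(np.argwhere(o)[:,::-1].astype(np.int32)).reshape(-1,2)
print('disc z',np.median(W[o][:,2]))
Q=world('top',pts,np.median(W[o][:,2]))
print('disc',cv2.fitEllipse((Q[:,:2]*1000).astype(np.float32)),)
tm=np.zeros_like(box);tm[218:240,140:166]=bri[218:240,140:166]
T=world('top',np.argwhere(tm)[:,::-1],.007);v=np.linalg.svd(T[:,:2]-T[:,:2].mean(0))[2][0];print('tongue',tm.sum(),T[:,:2].mean(0),np.degrees(np.arctan2(v[1],v[0])),T[:,0].min())
# rack
uv=[((x+.5)/4-.5+220,(y+.5)/4-.5+110) for x,y in((80,375),(101,40),(208,391),(225,57))]
S=world('top',uv,.041);print('nbr ring/tip',S[:,:2])
for a,b in((0,1),(2,3)):
    d=S[b]-S[a];print(np.linalg.norm(d),np.degrees(np.arctan2(d[1],d[0])))
rb=np.zeros_like(box);rb[135:210,222:295]=1
q=sel(.046,.06,rb);l,lab,st,ce=cv2.connectedComponentsWithStats(q.astype(np.uint8))
for i in range(1,l):
    if st[i,4]>5:print('comb',st[i],W[lab==i].mean(0))
for nm,b,z in(('bottle',(80,165,110,195),0),):
    pass
```

```text
bar 109 [0.57607036 0.31987042] mid [0.5764902  0.32024676] 0.06706683723800061 -138.12761891123307 0.2014700890340498
round 163 [156.82208589 161.33128834] [0.64456018 0.28522126 0.118     ] [0.6446655  0.28535511 0.11749898]
round 161 [167.98136646 186.38509317] [0.56203061 0.24475703 0.118     ] [0.56203467 0.24475592 0.11804748]
round 165 [123.67272727 191.8       ] [0.54201427 0.39058687 0.118     ] [0.54203547 0.3906343  0.11788374]
round 157 [147.31210191 205.48407643] [0.49847543 0.31009647 0.118     ] [0.49849894 0.3101422  0.11785568]
sq 191 [128.         163.63350785] [0.6317399  0.37404151 0.14      ] [0.631777   0.37408966 0.13988736]
disc z 0.03856743477527691
disc ((574.6575317382812, 321.58880615234375), (240.9685821533203, 243.46815490722656), 110.10459899902344)
tongue 141 [0.43548432 0.31805809] -174.6319421886547 0.4068476653817679
nbr ring/tip [[ 5.16663613e-01  1.24494359e-02]
 [ 8.12360994e-01 -3.89683298e-04]
 [ 5.04635108e-01 -9.72213265e-02]
 [ 7.98515529e-01 -1.09523276e-01]]
0.2959759853336661 -2.486209289689182
0.2941377900336846 -2.3970242694144974
comb 
[... 251 characters left out ...]

comb [240 171   4   3   7] [0.62261428 0.00897118 0.04946655]
comb [240 175   2   7   8] [0.60357723 0.01088645 0.04726445]
comb [271 176   4   5  10] [ 0.60642156 -0.09888083  0.0485333 ]
comb [271 181   5   8  14] [ 0.58163097 -0.09888281  0.04807094]
comb [239 183   5   5  12] [0.5794533  0.01039786 0.04858893]
comb [238 189   5   8  17] [0.55219149 0.01180133 0.04861281]
comb [231 191   6   4  18] [0.55379069 0.03314499 0.05150053]
comb [269 190   6  16  32] [ 0.53606038 -0.09815649  0.04823768]
comb [244 192   9   3  27] [ 0.5515527  -0.01578188  0.0526765 ]
comb [260 193   9   4  28] [ 0.54879132 -0.07066026  0.0520368 ]
comb [276 194   7   3  19] [ 0.54659659 -0.1203309   0.05163085]
```

The rack origin comes out at about (0.605, -0.046) with yaw -2.55°. The comb teeth and the neighbouring skewers agree on this. The skewer is at (0.4745, -0.3503), yaw 8.3°. The carousel axis is at (0.5757, 0.3209), and it needs about +137° of turn. I'll go above the skewer first.

```bash
cat >> h.py <<'E'
def go(p,yaw):
    s=robot.get_state();Rm=R.from_euler('xyz',s['ee_rot']).as_matrix()
    Rt=R.from_euler('xyz',[np.pi,0,np.radians(yaw)])
    rv=(R.from_matrix(Rm.T)*Rt).as_rotvec()
    d=np.array(p)-s['ee_pos']
    print('t',s['time_s'],'pos',s['ee_pos'].round(4),'rpy',np.degrees(s['ee_rot']).round(2),'gap',round(s['finger_gap'],4),'F',np.round(s['contact_force'],1),'q6',s['qpos'][5].round(2))
    print('rot units',(np.degrees(rv)/6).round(3),'shift after rot',(Rt.as_matrix().T@d).round(4))
E
python3 -m jog '[{"fingers":50,"translation":[0,0,0],"rot":[0,0,1.37]},{"fingers":50,"translation":[0.0375,-0.017,0.01],"rot":[0,0,0]},{"fingers":50,"translation":[0.0375,-0.017,0.01],"rot":[0,0,0]},{"fingers":50,"translation":[0.0375,-0.017,0.01],"rot":[0,0,0]},{"fingers":50,"translation":[0.0375,-0.017,0.01],"rot":[0,0,0]},{"fingers":50,"translation":[0.0375,-0.017,0.01],"rot":[0,0,0]},{"fingers":50,"translation":[0.0375,-0.017,0.01],"rot":[0,0,0]},{"fingers":50,"translation":[0.0375,-0.017,0.01],"rot":[0,0,0]},{"fingers":50,"translation":[0.0375,-0.017,0.01],"rot":[0,0,0]},{"fingers":50,"translation":[0.0375,-0.017,0],"rot":[0,0,0]},{"fingers":50,"translation":[0,0,0],"rot":[0,0,0]},{"fingers":50,"translation":[0,0,0],"rot":[0,0,0]}]'
python3 -c "
from h import *
go([.4745,-.3503,.05],8.3)"
```

```text
time_s: 1.3
ee_pos: [0.4755, -0.3505, 0.1506]
ee_rot: [-3.141, 0.001, 0.147]
contact_force: [-0.8, 0.5, -0.5]
finger_gap: 0.0429
t 1.3 pos [ 0.4755 -0.3505  0.1506] rpy [-1.7996e+02  7.0000e-02  8.4100e+00] gap 0.0429 F [-0.8  0.5 -0.5] q6 0.64
rot units [-0.006  0.011  0.018] shift after rot [-0.001  -0.0003  0.1006]
```

```bash
python3 -m jog '[{"fingers":50,"translation":[-0.001,0,0.04],"rot":[0,0,0]},{"fingers":50,"translation":[0,0,0.04],"rot":[0,0,0]},{"fingers":50,"translation":[0,0,0.035],"rot":[0,0,0]},{"fingers":50,"translation":[0,0,0.02],"rot":[0,0,0]},{"fingers":50,"translation":[0,0,0.012],"rot":[0,0,0]},{"fingers":50,"translation":[0,0,0],"rot":[0,0,0]},{"fingers":50,"translation":[0,0,0],"rot":[0,0,0]}]'
python3 -c "
from h import *
im,d=snap('scene','pics/x.png');c=px('scene',[.4745,-.35,.02])[0].astype(int);print(c)
cv2.imwrite('pics/s1.png',cv2.resize(im[c[1]-70:c[1]+70,c[0]-70:c[0]+70,::-1],None,fx=4,fy=4,interpolation=2))
go([.4745,-.3503,.004],8.3)"
```

```text
time_s: 2.0
ee_pos: [0.4743, -0.3527, 0.0052]
ee_rot: [3.14, -0.001, 0.143]
contact_force: [1.2, -0.2, 1.2]
finger_gap: 0.0426
[160 220]
t 2.05 pos [ 0.4749 -0.353   0.0059] rpy [ 1.7985e+02 -1.0000e-01  8.2300e+00] gap 0.0429 F [0.6 0.2 0.5] q6 0.64
rot units [ 0.024 -0.017 -0.011] shift after rot [-0.     -0.0028  0.0019]
```

View pics/s1.png

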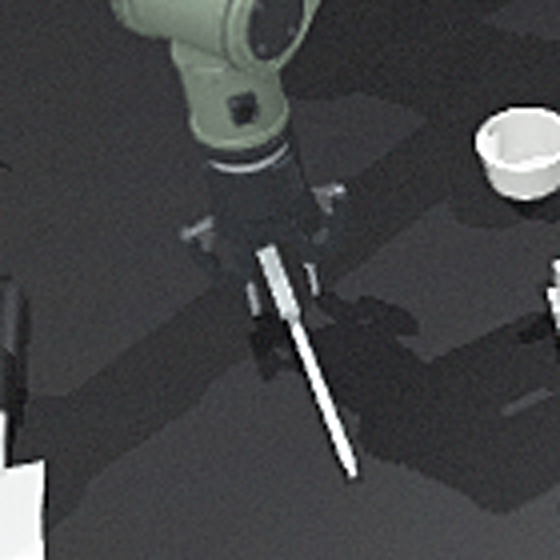

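The skewer sits between the finger pads (around (270-310, 290) in the crop), at the blade end of the handle. I'll close and lift.

```bash
python3 -m jog '[{"fingers":50,"translation":[0,-0.0025,0.002],"rot":[0,0,0]},{"fingers":0,"translation":[0,0,0],"rot":[0,0,0]},{"fingers":0,"translation":[0,0,0],"rot":[0,0,0]},{"fingers":0,"translation":[0,0,0],"rot":[0,0,0]},{"fingers":0,"translation":[0,0,0],"rot":[0,0,0]},{"fingers":0,"translation":[0,0,0],"rot":[0,0,0]},{"fingers":0,"translation":[0,0,0],"rot":[0,0,0]},{"fingers":0,"translation":[0,0,0],"rot":[0,0,0]}]' 60
python3 -c "
from h import *
go([.4745,-.3503,.14],8.3)"
python3 -m jog '[{"fingers":0,"translation":[0,0,-0.015],"rot":[0,0,0]},{"fingers":0,"translation":[0,0,-0.03],"rot":[0,0,0]},{"fingers":0,"translation":[0,0,-0.04],"rot":[0,0,0]},{"fingers":0,"translation":[0,0,-0.03],"rot":[0,0,0]},{"fingers":0,"translation":[0,0,-0.015],"rot":[0,0,0]},{"fingers":0,"translation":[0,0,0],"rot":[0,0,0]},{"fingers":0,"translation":[0,0,0],"rot":[0,0,0]}]'
python3 -c "
from h import *
go([.6051,-.0457,.14],-2.55)"
```

```text
time_s: 2.85
ee_pos: [0.4744, -0.3495, 0.0033]
ee_rot: [3.141, -0.001, 0.145]
contact_force: [-0.2, -0.1, 5.8]
finger_gap: 0.0138
t 2.85 pos [ 0.4744 -0.3495  0.0033] rpy [ 1.7994e+02 -5.0000e-02  8.2800e+00] gap 0.0138 F [-0.2 -0.1  5.8] q6 0.64
rot units [ 0.01  -0.009 -0.003] shift after rot [-1.000e-04  8.000e-04 -1.367e-01]
time_s: 3.55
ee_pos: [0.4732, -0.3484, 0.1313]
ee_rot: [-3.14, 0.001, 0.144]
contact_force: [-0.9, 0.4, -1.9]
finger_gap: 0.0137
t 3.55 pos [ 0.4732 -0.3484  0.1313] rpy [-1.7992e+02  6.0000e-02  8.2700e+00] gap 0.0137 F [-0.9  0.4 -1.9] q6 0.64
rot units [-0.013  0.011  1.803] shift after rot [ 0.1183 -0.3083 -0.0087]
```

```bash
python3 -m jog '[{"fingers":0,"translation":[0,0,0],"rot":[0,0,0.6]},{"fingers":0,"translation":[0,0,0],"rot":[0,0,0.6]},{"fingers":0,"translation":[0,0,0],"rot":[0,0,0.6]},{"fingers":0,"translation":[0.0075,-0.0195,0],"rot":[0,0,0]},{"fingers":0,"translation":[0.0148,-0.0385,0],"rot":[0,0,0]},{"fingers":0,"translation":[0.0148,-0.0385,0],"rot":[0,0,0]},{"fingers":0,"translation":[0.0148,-0.0385,0],"rot":[0,0,0]},{"fingers":0,"translation":[0.0148,-0.0385,0],"rot":[0,0,0]},{"fingers":0,"translation":[0.0148,-0.0385,0],"rot":[0,0,0]},{"fingers":0,"translation":[0.0148,-0.0385,0],"rot":[0,0,0]},{"fingers":0,"translation":[0.0148,-0.0385,0],"rot":[0,0,0]},{"fingers":0,"translation":[0.0075,-0.0195,0],"rot":[0,0,0]},{"fingers":0,"translation":[0,0,0],"rot":[0,0,0]},{"fingers":0,"translation":[0,0,0],"rot":[0,0,0]},{"fingers":0,"translation":[0,0,0],"rot":[0,0,0]}]'
python3 - <<'E'
from h import *
a,_=snap('top','pics/t2.png');b,_=snap('scene','pics/s2.png')
A=cv2.resize(a[100:230,210:310,::-1],None,fx=4,fy=4,interpolation=2);c=px('scene',[.65,-.05,.08])[0].astype(int);print(c)
y,x=c[1]-65,c[0]-50;B=cv2.resize(b[y:y+130,x:x+100,::-1],None,fx=4,fy=4,interpolation=2);print(x,y)
cv2.imwrite('pics/c2.png',np.hstack([A,B]))
go([.6051,-.0457,.14],-2.55)
E
```

```text
time_s: 5.05
ee_pos: [0.6046, -0.047, 0.1307]
ee_rot: [-3.142, 0.003, -0.045]
contact_force: [0.0, 0.0, -0.6]
finger_gap: 0.0137
[261 227]
211 162
t 5.15 pos [ 0.6052 -0.0473  0.1316] rpy [ 1.80e+02  8.00e-02 -2.63e+00] gap 0.0139 F [ 0.6  0.5 -1.7] q6 1.4
rot units [ 0.     0.014 -0.014] shift after rot [-0.0001 -0.0016 -0.0084]
```

View pics/c2.png

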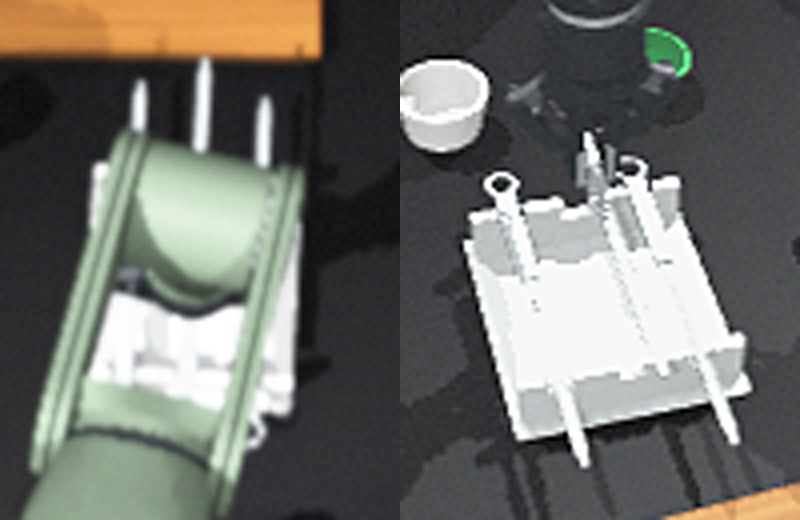

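In the top crop the held tip is at (205,60), between the neighbours. In the scene crop the skewer crosses the rack with its tip near (660,372). I'll check these against the expected projections.

Run:
```python
from h import *
d=np.array([np.cos(np.radians(-2.6)),np.sin(np.radians(-2.6)),0])
T=np.array([.6052,-.0473,.1333])+.2*d
print('exp tip',T,px('top',T),px('scene',T))
uv=[((205+.5)/4-.5+210,(60+.5)/4-.5+100)]
print('meas tip@.133',world('top',uv,.133))
im=np.load('/tmp/top_im.npy')
for y in range(111,137,2): print(y,im[y,252:272].min(1))
for x in(T,T-d*.06,T-d*.12):print(px('scene',x))
```

```text
exp tip [ 0.80499411 -0.0563726   0.1333    ] [[261.37898062 113.80415323]] [[276.57208938 255.6668331 ]]
meas tip@.133 [[ 0.80227244 -0.05475567  0.133     ]]
111 [75 77 80 80 76 79 79 81 80 81 82 80 80 82 83 82 83 82 83 83]
113 [53 57 56 59 57 60 59 64 78 88 74 62 61 63 63 63 61 61 65 70]
115 [ 34  34  34  35  34  32  38  80 166 211 135  50  33  35  34  35  33  36
  31  37]
117 [ 29  29  30  28  29  30  45 113 208 232 161  55  31  29  23  27  27  28
  25  30]
119 [ 28  30  23  27  30  30  63 169 241 240 177  73  32  29  30  30  31  27
  27  29]
121 [ 29  26  19  21  30  35  73 178 244 240 163  64  34  29  30  32  32  30
  33  28]
123 [ 31  21  20  23  27  40  81 186 244 240 153  55  35  32  34  30  31  32
  31  28]
125 [ 30  24  16  24  33  41  88 189 244 240 148  50  33  31  34  33  36  32
  31  33]
127 [ 28  19  16  22  28  44 106 204 245 238 141  44  34  30  32  33  31  34
  32  32]
129 [ 28  22  19  24  31  53 123 213 243 230 126  41  31  34  36  34  33  33
  33  31]
131 [ 31  22  17  27  34  55 138 228 243 216 112  40  31  31  34  35  33  35
  33  33]
133 [ 28  20  19  24  35  57 145 231 243 208 106  38  35  33  33  33  34  30
  35  31]
135 [ 53  45  39  40  41  69 169 242 244 188  85  38  34  35  34  36  34  35
  33  31]
[[276.57208938 255.6668331 ]]
[[270.707212   239.25054053]]
[[265.25581312 223.98504056]]
```

The tip is within 2 mm of where it should be. I'll descend into the slot slowly.

```bash
python3 -m jog '[{"fingers":0,"translation":[0.001,-0.001,0.02],"rot":[0,0,0]},{"fingers":0,"translation":[0,0,0.025],"rot":[0,0,0]},{"fingers":0,"translation":[0,0,0.02],"rot":[0,0,0]},{"fingers":0,"translation":[0,0,0.01],"rot":[0,0,0]},{"fingers":0,"translation":[0,0,0],"rot":[0,0,0]},{"fingers":0,"translation":[0,0,0.004],"rot":[0,0,0]},{"fingers":0,"translation":[0,0,0.004],"rot":[0,0,0]},{"fingers":0,"translation":[0,0,0],"rot":[0,0,0]},{"fingers":0,"translation":[0,0,0],"rot":[0,0,0]}]'
python3 - <<'E'
from h import *
a,_=snap('top','pics/t3.png')
for y in range(113,133,2):
    r=np.r_[254:268];w=np.clip(a[y,254:268].min(1).astype(float)-70,0,None);print(y,(w*r).sum()/max(w.sum(),1),w.sum())
d=np.array([np.cos(np.radians(-2.55)),np.sin(np.radians(-2.55)),0])
T=np.array([.6051,-.0457,.047])+.2*d
print(px('top',T),px('top',T-.03*d))
go([.6051,-.0457,.0395],-2.55)
E
```

```text
time_s: 6.05
ee_pos: [0.6074, -0.0452, 0.0499]
ee_rot: [3.141, -0.001, -0.044]
contact_force: [0.8, -0.2, -0.6]
finger_gap: 0.0139
113 0.0 0.0
115 0.0 0.0
117 0.0 0.0
119 0.0 0.0
121 259.7931034482759 232.0
123 259.6737588652482 423.0
125 259.452865064695 541.0
127 259.43351548269584 549.0
129 259.3398230088496 565.0
131 259.3008849557522 565.0
[[260.29332178 121.39391174]] [[259.80723033 129.70886299]]
t 6.1 pos [ 0.6074 -0.0452  0.0499] rpy [ 1.7999e+02 -6.0000e-02 -2.5200e+00] gap 0.014 F [-0.   0.1 -1. ] q6 1.4
rot units [ 0.002 -0.01   0.005] shift after rot [-0.0023  0.0006  0.0104]
```

```bash
python3 -m jog '[{"fingers":0,"translation":[-0.002,0.001,0.003],"rot":[0,0,0]},{"fingers":0,"translation":[0,0,0.003],"rot":[0,0,0]},{"fingers":0,"translation":[0,0,0.003],"rot":[0,0,0]},{"fingers":0,"translation":[0,0,0],"rot":[0,0,0]},{"fingers":0,"translation":[0,0,0],"rot":[0,0,0]}]'
python3 -c "
from h import *
go([.6051,-.0457,.0395],-2.55)"
```

```text
time_s: 6.6
ee_pos: [0.6048, -0.046, 0.0401]
ee_rot: [-3.142, 0.0, -0.044]
contact_force: [-1.1, 0.4, -0.8]
finger_gap: 0.014
t 6.6 pos [ 0.6048 -0.046   0.0401] rpy [-1.80e+02  2.00e-02 -2.53e+00] gap 0.014 F [-1.1  0.4 -0.8] q6 1.4
rot units [-0.001  0.003  0.004] shift after rot [ 0.0003 -0.0003  0.0006]
```

```bash
python3 -m jog '[{"fingers":10,"translation":[0,0,0],"rot":[0,0,0]},{"fingers":25,"translation":[0,0,0],"rot":[0,0,0]},{"fingers":40,"translation":[0,0,0],"rot":[0,0,0]},{"fingers":40,"translation":[0,0,0],"rot":[0,0,0]},{"fingers":40,"translation":[0,0,0],"rot":[0,0,0]},{"fingers":40,"translation":[0,0,-0.01],"rot":[0,0,0]},{"fingers":40,"translation":[0,0,-0.02],"rot":[0,0,0]},{"fingers":40,"translation":[0,0,-0.04],"rot":[0,0,0]},{"fingers":40,"translation":[0,0,-0.05],"rot":[0,0,0]},{"fingers":40,"translation":[0,0,-0.05],"rot":[0,0,0]},{"fingers":40,"translation":[0,0,-0.04],"rot":[0,0,0]},{"fingers":40,"translation":[0,0,-0.02],"rot":[0,0,0]},{"fingers":40,"translation":[0,0,0],"rot":[0,0,0]}]'
python3 - <<'E'
from h import *
b,_=snap('scene','pics/s3.png')
c=px('scene',[.65,-.05,.04])[0].astype(int);y,x=c[1]-60,c[0]-60
cv2.imwrite('pics/c3.png',cv2.resize(b[y:y+120,x:x+120,::-1],None,fx=5,fy=5,interpolation=2))
d=np.array([np.cos(np.radians(-2.55)),np.sin(np.radians(-2.55)),0]);o=np.array([.6051,-.0457,.041])
print('exp crop: tip, blade start, ring',[((px('scene',o+k*d)[0]-[x,y]+.5)*5-.5).round() for k in(.2,.02,-.098)])
go([.5757,.3209,.26],0)
E
```

```text
time_s: 7.9
ee_pos: [0.6075, -0.0465, 0.2764]
ee_rot: [3.14, -0.011, -0.044]
contact_force: [0.6, -0.2, 0.3]
finger_gap: 0.0341
exp crop: tip, blade start, ring [array([377., 499.]), array([299., 272.]), array([256., 145.])]
t 7.95 pos [ 0.606  -0.0463  0.2729] rpy [179.95  -0.29  -2.53] gap 0.0339 F [-0.8 -1.  -0.5] q6 1.4
rot units [ 0.009 -0.047 -0.421] shift after rot [-0.0303 -0.3672  0.0129]
```

View pics/c3.png

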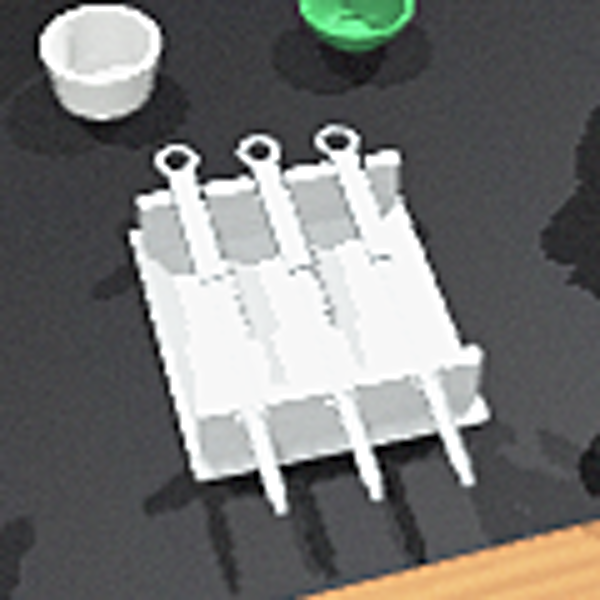

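All three skewers lie parallel in their slots. The middle one's tip is at (377,497) and its ring at (258,152), matching the expected (377,499) and (256,145). Next is the carousel.

```bash
python3 -m jog '[{"fingers":60,"translation":[-0.0026,-0.0203,0],"rot":[0,0,0]},{"fingers":60,"translation":[-0.0052,-0.0406,0],"rot":[0,0,0]},{"fingers":60,"translation":[-0.0052,-0.0406,0],"rot":[0,0,0]},{"fingers":60,"translation":[-0.0052,-0.0406,0],"rot":[0,0,0]},{"fingers":60,"translation":[-0.0052,-0.0406,0],"rot":[0,0,0]},{"fingers":60,"translation":[-0.0052,-0.0406,0],"rot":[0,0,0]},{"fingers":60,"translation":[-0.0052,-0.0406,0],"rot":[0,0,0]},{"fingers":60,"translation":[-0.0052,-0.0406,0],"rot":[0,0,0]},{"fingers":60,"translation":[-0.0052,-0.0406,0],"rot":[0,0,0]},{"fingers":60,"translation":[-0.0026,-0.0203,0],"rot":[0,0,-1]},{"fingers":60,"translation":[0,0,0],"rot":[0,0,-1.2]},{"fingers":60,"translation":[0,0,0],"rot":[0,0,-1.2]},{"fingers":60,"translation":[0,0,0],"rot":[0,0,-1.2]},{"fingers":60,"translation":[0,0,0],"rot":[0,0,-1.2]},{"fingers":60,"translation":[0,0,0],"rot":[0,0,-1.2]},{"fingers":60,"translation":[0,0,0],"rot":[0,0,-0.74]},{"fingers":60,"translation":[0,0,0],"rot":[0,0,0]},{"fingers":60,"translation":[0,0,0],"rot":[0,0,0]}]'
python3 -c "
from h import *
go([.5757,.3209,.165],43.9)"
```

```text
time_s: 9.75
ee_pos: [0.5734, 0.3206, 0.268]
ee_rot: [-3.14, 0.004, 0.765]
contact_force: [-1.4, -0.5, -0.8]
finger_gap: 0.051
t 9.75 pos [0.5734 0.3206 0.268 ] rpy [-179.92    0.2    43.81] gap 0.051 F [-1.4 -0.5 -0.8] q6 1.18
rot units [-0.014  0.034 -0.015] shift after rot [0.0018 0.0014 0.103 ]
```

```bash
python3 -m jog '[{"fingers":60,"translation":[0.0018,0.0014,0.02],"rot":[0,0,0]},{"fingers":60,"translation":[0,0,0.03],"rot":[0,0,0]},{"fingers":60,"translation":[0,0,0.025],"rot":[0,0,0]},{"fingers":60,"translation":[0,0,0.016],"rot":[0,0,0]},{"fingers":60,"translation":[0,0,0.01],"rot":[0,0,0]},{"fingers":60,"translation":[0,0,0],"rot":[0,0,0]},{"fingers":60,"translation":[0,0,0],"rot":[0,0,0]}]'
python3 - <<'E'
from h import *
b,_=snap('scene','pics/s4.png')
c=px('scene',[.5757,.3209,.17])[0].astype(int);y,x=c[1]-60,c[0]-60
cv2.imwrite('pics/c4.png',cv2.resize(b[y:y+120,x:x+120,::-1],None,fx=5,fy=5,interpolation=2))
go([.5757,.3209,.166],43.9)
E
```

```text
time_s: 10.45
ee_pos: [0.5772, 0.3216, 0.1702]
ee_rot: [3.141, -0.001, 0.766]
contact_force: [-0.2, 0.0, 0.3]
finger_gap: 0.0513
t 10.5 pos [0.5776 0.3217 0.1709] rpy [ 1.7994e+02 -1.5000e-01  4.3900e+01] gap 0.0512 F [0.2 0.2 0.6] q6 1.18
rot units [ 0.01  -0.026  0.   ] shift after rot [-0.0019 -0.0007  0.0049]
```

View pics/c4.png

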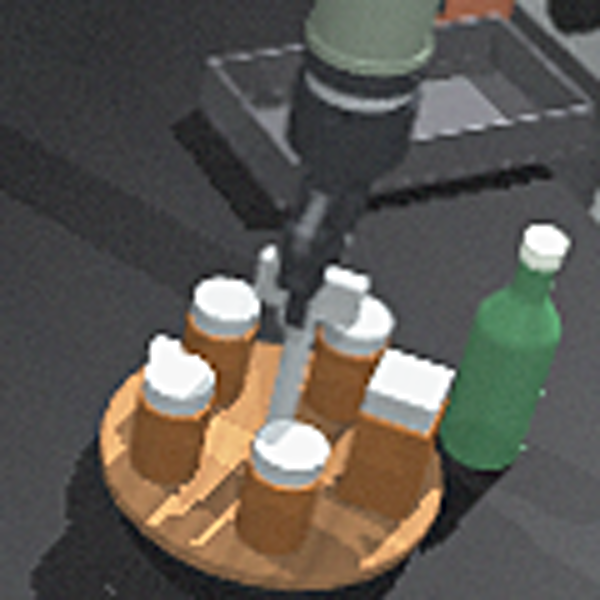

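The bar (end at (345,290)) is between the fingers. I'll lower 4 mm, grip, then turn.

```bash
python3 -m jog '[{"fingers":60,"translation":[-0.001,0,0.004],"rot":[0,0,0]},{"fingers":0,"translation":[0,0,0],"rot":[0,0,0]},{"fingers":0,"translation":[0,0,0],"rot":[0,0,0]},{"fingers":0,"translation":[0,0,0],"rot":[0,0,0]},{"fingers":0,"translation":[0,0,0],"rot":[0,0,0]},{"fingers":0,"translation":[0,0,0],"rot":[0,0,0]},{"fingers":0,"translation":[0,0,0],"rot":[0,0,0]},{"fingers":0,"translation":[0,0,0],"rot":[0,0,-0.3]},{"fingers":0,"translation":[0,0,0],"rot":[0,0,-0.5]},{"fingers":0,"translation":[0,0,0],"rot":[0,0,-0.5]},{"fingers":0,"translation":[0,0,0],"rot":[0,0,-0.3]},{"fingers":0,"translation":[0,0,0],"rot":[0,0,0]}]' 60
python3 -c "
from h import *
go([.5757,.3209,.166],181.1)"
```

```text
time_s: 11.7
ee_pos: [0.576, 0.3207, 0.1659]
ee_rot: [3.141, -0.0, 0.934]
contact_force: [-2.5, -0.8, 4.2]
finger_gap: 0.0132
t 11.7 pos [0.576  0.3207 0.1659] rpy [ 1.7998e+02 -3.0000e-02  5.3520e+01] gap 0.0132 F [-2.5 -0.8  4.2] q6 1.01
rot units [ 7.0000e-03  0.0000e+00 -2.1264e+01] shift after rot [ 0.0003  0.0002 -0.0001]
```

```bash
python3 -m jog '[{"fingers":0,"translation":[0,0,0],"rot":[0,0,-0.5]},{"fingers":0,"translation":[0,0,0],"rot":[0,0,-1]},{"fingers":0,"translation":[0,0,0],"rot":[0,0,-1]},{"fingers":0,"translation":[0,0,0],"rot":[0,0,-1]},{"fingers":0,"translation":[0,0,0],"rot":[0,0,-1]},{"fingers":0,"translation":[0,0,0],"rot":[0,0,-1]},{"fingers":0,"translation":[0,0,0],"rot":[0,0,-1]},{"fingers":0,"translation":[0,0,0],"rot":[0,0,-1]},{"fingers":0,"translation":[0,0,0],"rot":[0,0,-1]},{"fingers":0,"translation":[0,0,0],"rot":[0,0,-0.5]},{"fingers":0,"translation":[0,0,0],"rot":[0,0,0]}]'
python3 -m jog '[{"fingers":0,"translation":[0,0,0],"rot":[0,0,-0.5]},{"fingers":0,"translation":[0,0,0],"rot":[0,0,-1]},{"fingers":0,"translation":[0,0,0],"rot":[0,0,-1]},{"fingers":0,"translation":[0,0,0],"rot":[0,0,-1]},{"fingers":0,"translation":[0,0,0],"rot":[0,0,-1]},{"fingers":0,"translation":[0,0,0],"rot":[0,0,-1]},{"fingers":0,"translation":[0,0,0],"rot":[0,0,-1]},{"fingers":0,"translation":[0,0,0],"rot":[0,0,-1]},{"fingers":0,"translation":[0,0,0],"rot":[0,0,-1]},{"fingers":0,"translation":[0,0,0],"rot":[0,0,-1]},{"fingers":0,"translation":[0,0,0],"rot":[0,0,-1]},{"fingers":0,"translation":[0,0,0],"rot":[0,0,-1]},{"fingers":0,"translation":[0,0,0],"rot":[0,0,-0.5]},{"fingers":0,"translation":[0,0,0],"rot":[0,0,-0.26]},{"fingers":0,"translation":[0,0,0],"rot":[0,0,0]},{"fingers":0,"translation":[0,0,0],"rot":[0,0,0]}]'
python3 - <<'E'
from h import *
go([.5757,.3209,.166],181.1)
b,_=snap('scene','pics/s5.png');a,_=snap('top','pics/t5.png')
c=px('scene',[.5757,.3209,.1])[0].astype(int);y,x=c[1]-55,c[0]-55
B=cv2.resize(b[y:y+110,x:x+110,::-1],None,fx=3.6,fy=3.6,interpolation=2)
A=cv2.resize(a[130:240,100:210,::-1],None,fx=3.6,fy=3.6,interpolation=2)
cv2.imwrite('pics/c5.png',np.hstack([A,B]))
E
```

```text
time_s: 12.8
ee_pos: [0.5764, 0.3206, 0.1659]
ee_rot: [3.14, 0.0, 1.876]
contact_force: [-0.2, 0.3, 4.5]
finger_gap: 0.0135
time_s: 14.4
ee_pos: [0.5767, 0.3211, 0.1659]
ee_rot: [3.141, 0.002, -3.124]
contact_force: [2.2, 1.9, 4.0]
finger_gap: 0.0134
t 14.4 pos [0.5767 0.3211 0.1659] rpy [ 1.7994e+02  1.3000e-01 -1.7899e+02] gap 0.0134 F [2.2 1.9 4. ] q6 -1.21
rot units [ 0.01   0.022 -0.016] shift after rot [ 0.001  -0.0001 -0.0001]
```

View pics/c5.png

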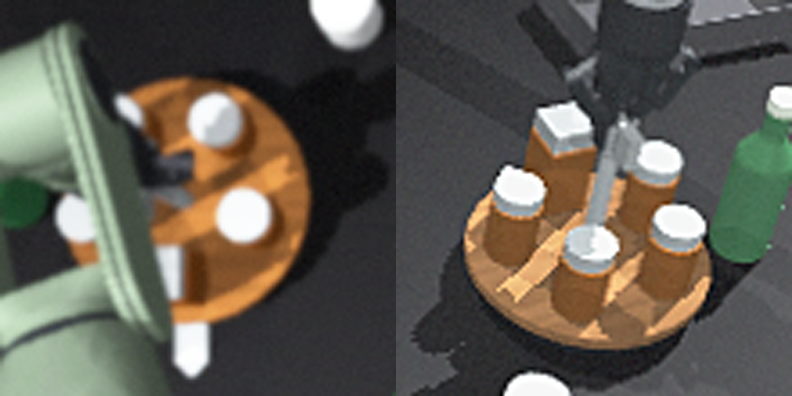

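The square jar now stands towards the tongue (tongue tip at (192,375), jar at (180,270) in the left crop). I'll check the angle numerically using the two clearly visible round jars and the tongue tip.

Run:
```python
from h import *
im=np.load('/tmp/top_im.npy');c=np.array([.5757,.3209])
ang=lambda P:(np.degrees(np.arctan2(*(P[:2]-c)[::-1])),np.linalg.norm(P[:2]-c))
bri=(im.min(2)>135).astype(np.uint8)
l,lab,st,ce=cv2.connectedComponentsWithStats(bri[130:240,100:210])
for i in range(1,l):
    if st[i,4]>40:
        p=ce[i]+[100,130];print(st[i],p,'jar',ang(world('top',[p],.118)[0]),'tongue',ang(world('top',[p],.007)[0]))
p=[(192.5/3.6-.5+100,(375.5)/3.6-.5+130)];print('tip',ang(world('top',p,.007)[0]))
S=[((560-396+.5)/3.6-.5,(125.5)/3.6-.5)]
q=px('scene',[.5757,.3209,.1])[0].astype(int);print('square',ang(world('scene',np.array(S)+q-55,.14)[0]))
```

```text
[ 86   0  19  13 194] [195.69587629 135.07731959] jar (np.float64(-45.45241459565387), np.float64(0.2262763426965503)) tongue (np.float64(-37.64692094942714), np.float64(0.23682011911543338))
[   0    9   41   87 1375] [116.34618182 182.50545455] jar (np.float64(91.99295275434572), np.float64(0.09593356492116692)) tongue (np.float64(85.1876391839182), np.float64(0.13531912676981867))
[ 52  26  15  15 175] [159.02285714 162.84      ] jar (np.float64(-34.07169535991919), np.float64(0.07715109975726119)) tongue (np.float64(-10.957433375936708), np.float64(0.0860097583262873))
[ 60  52  15  16 189] [167.05820106 189.25396825] jar (np.float64(-107.47401311726715), np.float64(0.07704225129084172)) tongue (np.float64(-101.66461689824696), np.float64(0.050282962423724493))
[43 68  7 15 77] [146.80519481 204.09090909] jar (np.float64(-172.9967516698376), np.float64(0.0732593906657127)) tongue (np.float64(161.9113754059831), np.float64(0.06738614913982859))
[ 48  89  10  16 136] [152.57352941 225.86764706] jar (np.float64(-167.81085291692557), np.float64(0.14623459378488793)) tongue (np.float64(-178.80480026888392), np.float64(0.14041658556339995))
[  0  92  32  18 423] [114.30260047 232.10165485] jar (np.float64(150.4094539338635), np.float64(0.19046639267560242)) tongue (np.float64(141.1662959650871), np.float64(0.21187696604407322))
tip (np.float64(-178.1368774328091), np.float64(0.16819281449201742))
square (np.float64(-170.3631918563319), np.float64(0.07211718532352146))
```

```bash
python3 -m jog '[{"fingers":0,"translation":[0,0,0],"rot":[0,0,0]},{"fingers":0,"translation":[0,0,0],"rot":[0,0,0]},{"fingers":0,"translation":[0,0,0],"rot":[0,0,0]},{"fingers":0,"translation":[0,0,0],"rot":[0,0,0]}]'
python3 - <<'E'
from h import *
im=np.load('/tmp/scene_im.npy');q=px('scene',[.5757,.3209,.1])[0].astype(int)-55
t=np.radians(-178.8);P=np.array([.5757+.078*np.cos(t),.3209+.078*np.sin(t),.14])
f=lambda uv:((uv-q+.5)*3.6-.5+[396,0]).round()
e=[np.array([a,b,0])for a,b in((.025,.025),(.025,-.025),(-.025,-.025),(-.025,.025))]
print('expected sq centre/corners in crop',f(px('scene',P)),f(px('scene',[P+k for k in e])))
g=(im.min(2)>200).astype(np.uint8)[q[1]:q[1]+110,q[0]:q[0]+110];l,lab,st,ce=cv2.connectedComponentsWithStats(g)
for i in range(1,l):
    if st[i,4]>40:print(st[i],f(ce[i]+q),world('scene',[ce[i]+q],.14),world('scene',[ce[i]+q],.118))
go([.5757,.3209,.166],181.1);s=robot.get_state();print(s['dq'].round(3),s['torque'].round(2))
E
```

```text
time_s: 14.9
ee_pos: [0.5767, 0.321, 0.1659]
ee_rot: [3.14, 0.002, -3.123]
contact_force: [3.7, 4.0, 4.4]
finger_gap: 0.0133
expected sq centre/corners in crop [[567. 119.]] [[602. 130.]
 [555. 139.]
 [532. 108.]
 [578.  99.]]
[40 29 14  9 90] [565. 120.] [[0.49843976 0.31743591 0.14      ]] [[0.47435299 0.33339901 0.118     ]]
[67 39 12  9 84] [659. 157.] [[0.57403742 0.377776   0.14      ]] [[0.55190613 0.3952999  0.118     ]]
[ 28  46  13  11 104] [519. 187.] [[0.57550511 0.23211278 0.14      ]] [[0.55341178 0.24586883 0.118     ]]
[ 72  57  14   9 100] [679. 221.] [[0.6586835  0.35115449 0.14      ]] [[0.63874175 0.36798978 0.118     ]]
[48 63 14  9 88] [594. 243.] [[0.66275112 0.26338005 0.14      ]] [[0.64291458 0.27794488 0.118     ]]
[ 30 104  18   6  84] [536. 386.] [[0.79735772 0.14314417 0.14      ]] [[0.78100304 0.15459888 0.118     ]]
t 14.9 pos [0.5767 0.321  0.1659] rpy [ 1.7994e+02  1.3000e-01 -1.7895e+02] gap 0.0133 F [3.7 4.  4.4] q6 -1.21
rot units [ 0.011  0.021 -0.008] shift after rot [ 0.001  -0.0001 -0.0001]
[ 0.    -0.    -0.    -0.002  0.001 -0.   ] [ 0.33 -0.52 -0.07]
```

The mask centroid in the scene view puts the square jar at (0.498, 0.317), which is -177.4°. That agrees with the tongue, so my earlier hand-read pixel was simply off. I'm handing in.

```bash
python3 -c "
from h import *
print(robot.close_job())"
```

```text
the job is handed in; nothing more can be done
None
```

The loose skewer is in the rack's middle slot and let go. The carousel is turned so the square jar stands over the tongue. The gripper is still holding the bar handle, commanded to 60 N. I handed the job in at about 14.9 s; the system reports no verdict.

- **Skewer:** After release, the scene view showed it parallel to its neighbours in both combs. The tip matched its expected image position within about 1 pixel. The ring end appeared at most 1.5 px off, by eye.
- **Jar over tongue:** Two round jars in the top view put the square jar at -178.1° and -179.5°. The scene view put it at -177.4°. The tongue lies at about -178.8° (its tip reads -178.1°). The limit is about ±6.8°.
- **Grip:** The finger gap is 13.3 mm on the 14 mm bar and all joint speeds are about zero. The grasp point is within about 2 mm of the bar's centre. I did not measure the finger force directly.
- **Reading that disagreed:** One hand-read pixel of the square jar gave -170°. Measuring the jar with a colour mask showed that reading was off.

I saw nothing else on the shelf disturbed, but I did not measure the other items again at the end.

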